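Open a downdraft box's dust drawer through its catch slot

TASK

The dust drawer of the downdraft sanding box is held shut by a spring catch that sits out of sight under the slot in the box's top. Take the screwdriver from the tool block, put its blade down the slot, feel gently along the bottom for the catch and press it down until the drawer springs open; never force the blade, a light push is enough. Then stand the screwdriver back in its hole in the block, fully home, and pull the drawer out by its handle, 5 cm or more, without disturbing the things around.

Things in the scene. Friction and masses are not known exactly. Their poses are not given: they have to be found in the camera images.
- dust_box: Downdraft sanding box fixed to the bench: grey steel case, aluminium top full of small suction holes; 145 mm deep (its x axis, front to rear), 210 mm wide (y), 92 mm high. Origin: on the bench, in the box's middle in y, 70 mm behind the case's front; z up. A drawer front 12 mm thick stands before the case (at -x).
- slot (a point): Middle of the slot in the box's top, at the top's height (92 mm above the bench), axes as the box. The slot is 12 mm wide (x) and 60 mm long (y), in a black frame 1 mm proud, towards the rear of the top. Forcing the screwdriver (over 30 N) against the box, its drawer, channel or catch breaks the catch.
- channel_floor (a point): Point straight below the slot's middle at floor height (45 mm above the bench, 47 below the top) of a rigid channel 20 mm wide (x) under the slot. Its flat floor has one gap 16 mm long (y); the gap's middle lies anywhere up to 18 mm either side (y) of this point; its place is not given and must be felt for. In the gap, 7 mm below the floor, lies the catch's pad.
- drawer (a joint): How far the dust drawer is open, m: 0 shut and caught, growing towards the front (the box's -x), end stop at 0.075. The catch's pad gives from about 5 N and frees the drawer after about 5 mm of travel straight down (of 8 at most), at 8 to 10 N. Springs then push the drawer out by about 20 mm; after that it stays where it is left and takes 2 to 4 N to pull.
- drawer_handle (a point): Middle of the drawer's straight steel bar handle (moves with the drawer), 110 mm long along the box's y, 60 mm above the bench, 35 mm in front of the drawer's face; bar about 10 mm thick, so it can be pinched from above with one finger before and one behind it.
- screwdriver: Red-handled screwdriver, 162 mm long, standing blade down in the middle hole of the tool block. Its y axis runs along the tool from the tip to the end of the handle (so it points up when it stands). Handle 75 mm long, eight-sided, 22 to 24 mm thick over its thick part; round steel shank 6 mm thick and 87 mm long below it. The origin lies 12 mm off the tool's axis: use the two points below.
- driver_tip (a point): The end of the blade, on the tool's axis.
- driver_grip (a point): Middle of the thick part of the handle, on the tool's axis, 117 mm above the tip.
- tool_block: Light wooden tool block 62 mm (x) by 120 mm (y) by 98 mm high on a foot board 82 by 140 by 8 mm, fixed to the bench; origin under its middle. Three holes in the top, in a row along its y: the screwdriver's in the middle, an empty one at the -y end, a pencil (fixed, sticking out 30 mm) at the +y end.
- block_hole (a point): Middle of the screwdriver's hole at the block's top, 98 mm above the bench: a round hole 10 mm wide, slightly countersunk, deeper than the blade is long. Fully home, the screwdriver's handle rests on the block and its tip is about 87 mm below this point.
- finial: Turned wooden finial, 42 mm thick and 96 mm tall, standing beside the sanding box; a bystander. Origin under its middle.
- offcut: Plain planed wooden offcut 45 by 110 by 22 mm, lying beside the sanding box; a bystander. Origin under its middle.
- nail_jar: Glass jar of nails with a red tin lid, 57 mm wide and 84 mm tall, left of the drill press; a bystander. Origin under its middle.

How it is judged:
On the way, in this order (a step that is already met when the one before it is completed fails the run):
1. the screwdriver's blade is down in the slot (z of driver_tip in the frame of dust_box below 0.075 m and x of driver_tip in the frame of slot between -0.01 and 0.01 m and y of driver_tip in the frame of slot between -0.032 and 0.032 m), for 0.1 s.
2. with the blade on the catch the drawer has sprung out (value of joint drawer above 0.012 m and z of driver_tip in the frame of dust_box below 0.044 m and x of driver_tip in the frame of slot between -0.01 and 0.01 m and y of driver_tip in the frame of slot between -0.032 and 0.032 m), for 0.05 s.
At the end, for the whole second after the job is handed in: The dust drawer stands at least 50 mm open and still; the screwdriver stands at rest in the middle hole of the tool block, its tip at least 80 mm below the hole's mouth (fully home is 87 mm) and within 6 mm of the hole's axis (value of joint drawer above 0.05 m and velocity of joint drawer between -0.005 and 0.005 m/s and horizontal distance between driver_tip and block_hole below 0.006 m and z of driver_tip in the frame of block_hole below -0.08 m and linear speed of screwdriver below 0.02 m/s); the robot touches nothing.
It fails at once if the screwdriver presses on the dust box, its catch or its drawer with more than 30 N (contact force between screwdriver and dust_box above 30 N).
It fails at once if the finial is pushed more than 30 mm or knocked over (distance of finial from where it was at the start of the episode above 0.03 m or angle between finial's own z axis and vertical above 0.5 rad).
It fails at once if the wooden offcut is pushed more than 30 mm or knocked over (distance of offcut from where it was at the start of the episode above 0.03 m or angle between offcut's own z axis and vertical above 0.5 rad).
It fails at once if the jar of nails is pushed more than 30 mm or knocked over (distance of nail_jar from where it was at the start of the episode above 0.03 m or angle between nail_jar's own z axis and vertical above 0.5 rad).
It also fails if it takes over 72 s, if anything falls off the work surface, if the arm or the gripper's body presses on something with over 40 N, if the wrist force passes 120 N, or if a joint passes its speed limit or range.

ROBOT

A 6-joint arm with a two-finger parallel gripper is mounted at the origin on a cart in front of the work surface, level with it; the furniture and walls round the work are solid. World frame = base frame: x ahead of the robot, y to its left, z up, the work surface at z = 0. Lengths are in m, angles in rad, forces in N, time in s.
With the tool pointing down it reaches from about 0.25 to 0.775 m from the base axis. Payload 4 kg.
Tool frame: the origin (TCP) lies midway between the tips of the shut fingers; the grasp point (between the pads) lies 19 mm behind it; z points along the fingers, y is the direction in which the jaws open and shut (so a half turn about z gives the same grasp; the last joint's range is limited). The gripper opens to 85 mm and grips with 20 to 120 N. Pads are 22 mm wide; open, the fingers measure 114 mm over their backs; the gripper's body (76 mm by 85 mm) begins 54 mm behind the grasp point. The pads swing forward as they close: fully open they stand 13 mm farther back than shut.
Start: joints at [-1.218, 0.087, 1.371, -0, 1.684, -0.103], TCP at [0.242, -0.494, 0.231] pointing down, gripper open.
Joint ranges: [-3.1, 3.1], [-0.76, 2.03], [0.27, 2.55], [-1.08, 4.22], [0.17, 2.65], [-2.57, 2.57]. Speed limits (rad/s): [2.79, 2.79, 3.14, 3.14, 3.14, 3.14].

INTERFACE

Orientations are given as a unit quaternion [x, y, z, w].
In Python, from workcell import robot gives the robot as it stands.
- The arm moves only by the tool move_arm, never from a script. Its argument "moves" is a list of rows, each a list of 4 numbers: the shift along the world's x, y, z in mm, then the turn about the world's z in degrees. In form: [[dx, dy, dz, roll], ...]. A call has 1 to 10 rows; each row is the pose to reach, as a shift and turn from the pose measured when the call began; what a row does not reach only later rows make up. A row lasts 1/12 s, in which the tool goes at most 41.7 mm and 7.16 degrees, less where a joint would pass 70% of its speed; a pose out of reach is approached as far as the arm can. A call with a gripper value outside its range is refused whole. "grip" is the closure in counts, from 0 (fully open) to 255 (shut), set as the call begins (left out, the last holds). The fingers move at their own pace and stop on an object; "force" is the grip in N (left out, the last holds). Time passes only in rows, so rows that repeat a pose let the fingers close. It gives the time, the measured TCP pose, the force and the opening at its end, in the units of the state.
- robot.observe(): the state, without advancing time (a new reading comes with each control period).
- robot.camera(name): name is "side" or "top"; returns the picture (384x512x3 uint8, blue, green, red); there is no depth.
- robot.get_calibration(name): a dict with "fov_y" (degrees; the focal length in pixels is half the picture's height over the tangent of half this angle, whatever the lens; pixels are square), "cx", "cy" (the principal point, pixels), "world_from_camera" (4x4, takes a point from camera to world coordinates). Camera axes: x right, y down, z forward; pixel columns grow to the right and rows downward; lengths in m; the calibration is good to about 2 mm. A picture is of the moment at which its call begins. get_calibration takes no time and is no camera call.
- robot.hand_in(): hands the job in, once; it reports no verdict.
The state is a dict: "clock": time; "joint_positions": joint angles; "joint_velocities": joint speeds; "joint_efforts": joint torques, N m; "ee_pos": TCP position; "tool_rot": TCP orientation; "force": force on the tool from outside, world axes, zero at the start; "wrist_torque": the same for the moment, N m; "grip_width": finger opening in m.
Only numpy, scipy, OpenCV 4.12 (cv2) and the standard library are available. Lean on these libraries where they do the work, as an engineer would, in place of code of your own. Each camera call takes 0.05 s, during which the arm holds its last target.

## Working session

There is one attempt and no reset: what is moved stays moved. The work goes in short steps, Python scripts to look and compute and a tool call to move; the robot and the scene stay as the last step left them, time stands still between calls to the robot, and variables do not carry over. Pictures are saved under pics/ and viewed, and the job is handed in when it is done.

Besides the shell and the picture viewer there is one more tool, called in YAML: its name, and indented under it one key for each argument. move_arm: Moves the arm, as the interface text tells. Its arguments: {"type":"object","properties":{"moves":{"type":"array","items":{"type":"array","items":{"type":"number"}}},"grip":{"type":"number"},"force":{"type":"number"}},"required":["moves"]}

```bash
ls; mkdir -p pics
python3 - <<'E'
from workcell import robot
import cv2,numpy as np
for n in("side","top"):
    im=robot.camera(n); cv2.imwrite(f"pics/{n}0.png",im)
    print(n,robot.get_calibration(n))
print(robot.observe())
E
```

```text
pics
side {'fov_y': 55.58847367538937, 'cx': 250.23564388573166, 'cy': 187.10214357154405, 'world_from_camera': array([[-0.99690698, -0.05901948,  0.05189581,  0.46405425],
       [-0.07702007,  0.60234179, -0.79451386,  0.71103459],
       [ 0.01563278, -0.79605343, -0.60502442,  0.72719112],
       [ 0.        ,  0.        ,  0.        ,  1.        ]])}
top {'fov_y': 46.48762987322761, 'cx': 251.62295758210328, 'cy': 181.60563436885874, 'world_from_camera': array([[-9.48785429e-03, -9.85381847e-01,  1.70095844e-01,
         2.76061935e-01],
       [-9.99952906e-01,  9.69678809e-03,  3.97608118e-04,
        -1.48002449e-01],
       [-2.04117918e-03, -1.70084061e-01, -9.85427443e-01,
         1.36648534e+00],
       [ 0.00000000e+00,  0.00000000e+00,  0.00000000e+00,
         1.00000000e+00]])}
{'clock': 0.1, 'joint_positions': array([-1.21806499e+00,  8.78874482e-02,  1.37213004e+00, -3.06641320e-05,
        1.68359465e+00, -1.03128274e-01]), 'joint_velocities': array([-0.00108382, -0.00076557, -0.00514245, -0.00015983,  0.00114608,
       -0.00040678]), 'joint_efforts': array([ 2.87826326e-03, -3.53014648e+01, -3.14217746e+01, -1.67763710e-04,
        7.94436608e-03,  2.23260872e-05]), 'ee_pos': array([ 0.24194388, -0.49341983,  0.23023905]), 'tool_rot': array([ 9.74136156e-01,  2.25959575e-01, -1.40808152e-04, -9.99990562e-04]), 'force': array([-0.7784811 , -0.47944844,  0.29447304]), 'wrist_torque': array([-0.01617308,  0.05154075, -0.02428709]), 'grip_width': 0.08482086420119916}
```

View pics/side0.png

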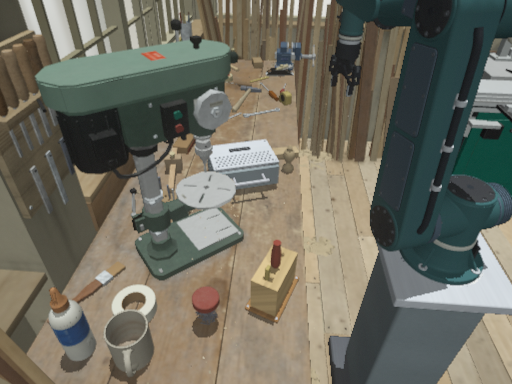

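View pics/top0.png

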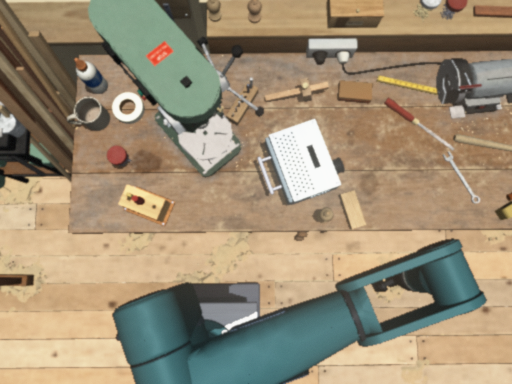

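Run:
```python
import cv2
t=cv2.imread("pics/top0.png"); s=cv2.imread("pics/side0.png")
cv2.imwrite("pics/c1.png",cv2.resize(t[105:235,245:375],None,fx=6,fy=6,interpolation=cv2.INTER_CUBIC)[:600,:780] if 0 else cv2.resize(t[110:210,250:380],None,fx=6,fy=6,interpolation=cv2.INTER_CUBIC))
cv2.imwrite("pics/c2.png",cv2.resize(t[170:235,100:190],None,fx=8,fy=8,interpolation=cv2.INTER_CUBIC))
cv2.imwrite("pics/c3.png",cv2.resize(s[230:325,235:310],None,fx=6,fy=6,interpolation=cv2.INTER_CUBIC))
cv2.imwrite("pics/c4.png",cv2.resize(s[130:220,190:310],None,fx=6,fy=6,interpolation=cv2.INTER_CUBIC))
```

```text
(no output)
```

View pics/c1.png

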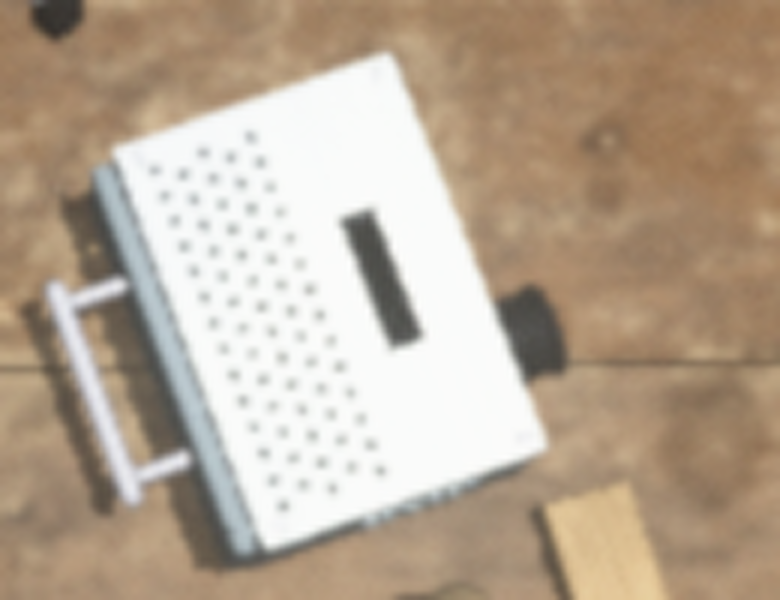

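View pics/c2.png

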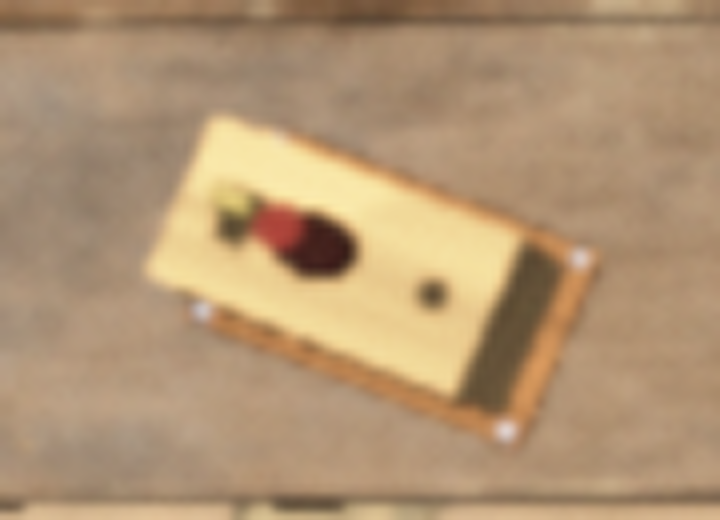

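View pics/c3.png

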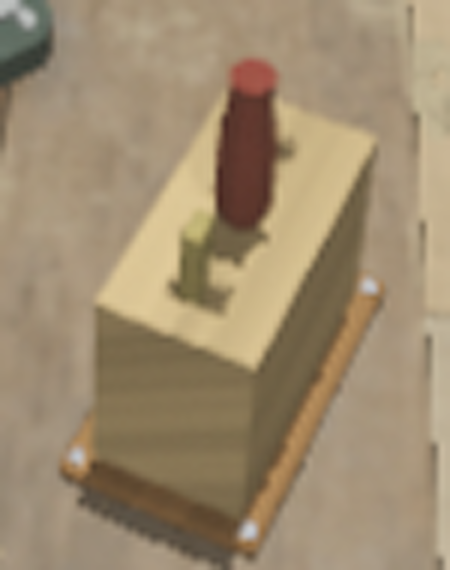

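View pics/c4.png

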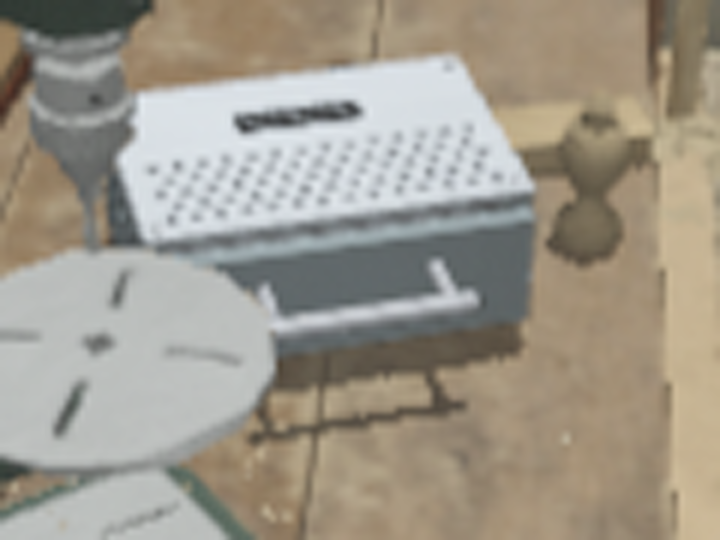

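```bash
cat > h.py <<'E'
import numpy as np,cv2
from scipy.optimize import least_squares
from workcell import robot
C={n:robot.get_calibration(n) for n in("side","top")}
def proj(n,P):
    c=C[n];f=192/np.tan(np.radians(c["fov_y"]/2));T=np.linalg.inv(c["world_from_camera"])
    q=np.atleast_2d(P)@T[:3,:3].T+T[:3,3]
    return np.c_[c["cx"]+f*q[:,0]/q[:,2],c["cy"]+f*q[:,1]/q[:,2]]
def ray(n,uv,z):
    c=C[n];f=192/np.tan(np.radians(c["fov_y"]/2));W=c["world_from_camera"]
    d=W[:3,:3]@np.array([(uv[0]-c["cx"])/f,(uv[1]-c["cy"])/f,1]);o=W[:3,3]
    return o+d*(z-o[2])/d[2]
def crop(u,x0,y0,k): return np.array([x0+(u[0]+.5)/k-.5,y0+(u[1]+.5)/k-.5])
def pose(p,L):
    c,s=np.cos(p[2]),np.sin(p[2]);L=np.atleast_2d(np.array(L,float))
    return np.c_[p[0]+c*L[:,0]-s*L[:,1],p[1]+s*L[:,0]+c*L[:,1],L[:,2]]
def fit(obs,p0):
    def r(p): return np.concatenate([(proj(n,pose(p,l))-uv).ravel() for n,uv,l in obs])
    s=least_squares(r,p0,loss="soft_l1"); return s.x,r(s.x).reshape(-1,2)
E
python3 - <<'E'
from h import *
c1=lambda u:crop(u,250,110,6)
c2=lambda u:crop(u,100,170,8)
c3=lambda u:crop(u,235,230,6)
c4=lambda u:crop(u,190,130,6)
# box local: x front->rear; case front -70, rear +75
# rear ~ -y world: local x axis points to -y(+x) ; local y = left of that
bo=[]
T=[((115,150),(-.07,.105,.092)),((390,53),(.075,.105,.092)),((547,445),(.075,-.105,.092)),((262,552),(-.07,-.105,.092))]
for u,l in T: bo.append(("top",c1(u),l))
S=[((455,57),(.075,-.105,.092)),((532,190),(-.07,-.105,.092)),((160,243),(-.07,.105,.092))]
for sub in ("top","side","both"):
    o=[]
    if sub!="side":o+=bo
    if sub!="top":o+=[("side",c4(u),l) for u,l in S]
    p,r=fit(o,[.5,-.3,-1.2]);print(sub,p.round(4),np.degrees(p[2]).round(2));print(r.round(2).tolist())
sl=np.mean([ray("top",c1(u),.093) for u in((342,217),(373,208),(423,338),(392,349))],0);print("slot top",sl)
sl2=np.mean([ray("side",c4(u),.093) for u in((233,117),(357,99),(362,113),(240,133))],0);print("slot side",sl2)
print("handle top",[ray("top",c1(u),.06) for u in((52,288),(132,497))])
print("handle side",[ray("side",c4(u),.06) for u in((275,327),(478,298))])
# block
print("driver end top",ray("top",c2((282,228)),.173),"side",ray("side",c3((254,78)),.173))
tb=[((213,113)),(540,240),(455,398),(147,272)]
print("block corners",[ray("top",c2(u),.098).round(4) for u in tb],[ray("side",c3(u),.098).round(4) for u in((97,302),(257,368),(377,137))])
print("studs top",[ray("top",c2(u),.008).round(4) for u in((202,311),(506,430),(580,259))],"side",[ray("side",c3(u),.008).round(4) for u in((77,457),(249,531),(369,286))])
E
```

```text
top [ 0.5603 -0.2993 -1.2358] -70.81
[[-0.21, -0.08], [-0.11, 0.08], [-0.09, 0.51], [0.43, -0.49]]
side [ 0.5589 -0.299  -1.2101] -69.33
[[0.03, -0.24], [1.35, -0.44], [-1.28, 0.38]]
both [ 0.5602 -0.2993 -1.2316] -70.57
[[-0.3, 0.08], [-0.27, 0.06], [0.03, 0.38], [0.63, -0.41], [0.29, -0.05], [0.72, -0.09], [-2.32, -0.05]]
slot top [ 0.57034076 -0.32829274  0.093     ]
slot side [ 0.57096071 -0.32872219  0.093     ]
handle top [array([ 0.57435187, -0.1680049 ,  0.06      ]), array([ 0.46859772, -0.20611296,  0.06      ])]
handle side [array([ 0.56756687, -0.17590503,  0.06      ]), array([ 0.46533631, -0.21127254,  0.06      ])]
driver end top [0.44018442 0.1675394  0.173     ] side [0.44103722 0.16962391 0.173     ]
block corners [array([0.4925, 0.2137, 0.098 ]), array([0.4453, 0.0949, 0.098 ]), array([0.389 , 0.1238, 0.098 ]), array([0.4351, 0.2351, 0.098 ])] [array([0.4917, 0.2117, 0.098 ]), array([0.4343, 0.235 , 0.098 ]), array([0.39  , 0.1234, 0.098 ])]
studs top [array([0.4312, 0.2406, 0.008 ]), array([0.3847, 0.1234, 0.008 ]), array([0.4498, 0.0967, 0.008 ])] side [array([0.4977, 0.2138, 0.008 ]), array([0.4317, 0.2397, 0.008 ]), array([0.3848, 0.1221, 0.008 ])]
```

```bash
python3 - <<'E'
from h import *
for nm,uv in dict(ball=(262,111),ball2=(237,50),tablefront=(208,175),tableR=(241,147),headfront=(185,122),headR=(220,100),pencil=tuple(crop((233,200),100,170,8)),jar=(117,156),finial=(325,214),offc=(353,210)).items():
    print(nm,[ray("top",uv,z).round(3)[:2].tolist() for z in(0.03,.13,.2,.3,.4)])
E
python3 - <<'E'
import cv2
t=cv2.imread("pics/top0.png"); s=cv2.imread("pics/side0.png")
cv2.imwrite("pics/c5.png",cv2.resize(t[0:185,80:280],None,fx=3.2,fy=3.2,interpolation=cv2.INTER_CUBIC))
cv2.imwrite("pics/c6.png",cv2.resize(s[30:290,30:290],None,fx=2.3,fy=2.3,interpolation=cv2.INTER_CUBIC))
E
```

```text
ball [[0.73, -0.182], [0.696, -0.179], [0.672, -0.178], [0.638, -0.175], [0.604, -0.173]]
ball2 [[0.934, -0.105], [0.885, -0.108], [0.85, -0.11], [0.801, -0.114], [0.752, -0.117]]
tablefront [[0.528, -0.015], [0.51, -0.025], [0.496, -0.032], [0.477, -0.042], [0.459, -0.052]]
tableR [[0.615, -0.116], [0.59, -0.118], [0.572, -0.12], [0.547, -0.122], [0.521, -0.125]]
headfront [[0.697, 0.058], [0.665, 0.042], [0.643, 0.032], [0.612, 0.016], [0.58, 0.001]]
headR [[0.767, -0.051], [0.73, -0.058], [0.705, -0.063], [0.668, -0.07], [0.631, -0.078]]
pencil [[0.471, 0.224], [0.456, 0.196], [0.446, 0.177], [0.431, 0.149], [0.417, 0.121]]
jar [[0.59, 0.265], [0.567, 0.234], [0.55, 0.212], [0.527, 0.181], [0.503, 0.15]]
finial [[0.406, -0.366], [0.396, -0.35], [0.39, -0.339], [0.38, -0.322], [0.37, -0.306]]
offc [[0.417, -0.451], [0.407, -0.428], [0.399, -0.412], [0.389, -0.39], [0.378, -0.367]]
```

View pics/c5.png

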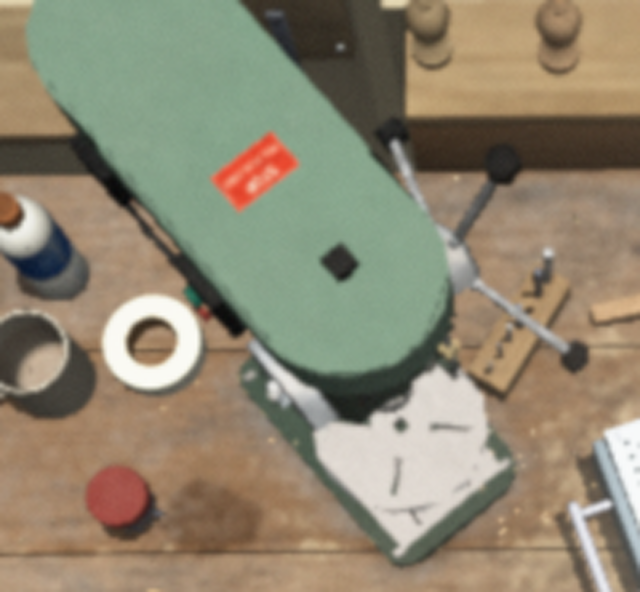

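View pics/c6.png

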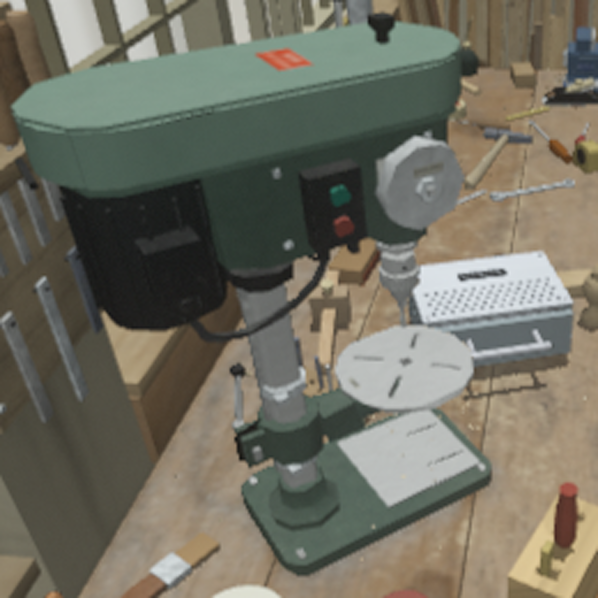

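move_arm:
  moves:
    - [199,661,20,41.4]
    - [199,661,20,41.4]
    - [199,661,20,41.4]
    - [199,661,20,41.4]
    - [199,661,20,41.4]
    - [199,661,20,41.4]
    - [199,661,20,41.4]
    - [199,661,20,41.4]
    - [199,661,20,41.4]
    - [199,661,20,41.4]
  grip: 0

```text
clock: 0.93
ee_pos: [0.3618, -0.093, 0.2425]
tool_rot: [0.832, 0.555, -0.0, -0.001]
force: [0.7, -1.3, 0.1]
grip_width: 0.0857
```

```bash
cat >> h.py <<'E'
def st():
    o=robot.observe();q=o["tool_rot"];R=__import__("scipy.spatial.transform",fromlist=["Rotation"]).Rotation.from_quat(q).as_matrix()
    print("t",round(o["clock"],2),"p",(o["ee_pos"]*1000).round(1),"jaw",np.degrees(np.arctan2(R[1,1],R[0,1])).round(2),"z",R[:,2].round(4),"F",o["force"].round(2),"T",o["wrist_torque"].round(2),"w",round(o["grip_width"],4))
    return o
E
python3 -c "
from h import *
o=st()
print((np.array([440.5,168,230])-o['ee_pos']*1000).round(1))"
```

```text
t 0.93 p [361.8 -93.  242.5] jaw -22.52 z [-1.5e-03  9.0e-04 -1.0e+00] F [ 0.67 -1.34  0.14] T [-0.01 -0.04 -0.  ] w 0.0857
[ 78.7 261.  -12.5]
```

move_arm:
  moves:
    - [79,261,0,0]
    - [79,261,0,0]
    - [79,261,0,0]
    - [79,261,0,0]
    - [79,261,0,0]
    - [79,261,0,0]
    - [79,261,0,0]
    - [79,261,0,0]
    - [79,261,0,0]
    - [79,261,0,0]

```text
clock: 1.77
ee_pos: [0.4404, 0.1675, 0.242]
tool_rot: [0.832, 0.555, -0.001, -0.001]
force: [-0.5, 0.0, -0.0]
grip_width: 0.0853
```

```bash
python3 -c "
from h import *
o=st()
for n in('side','top'):
    im=robot.camera(n);c=im[180:310,200:330] if n=='side' else im[130:260,80:210]
    cv2.imwrite('pics/a_%s.png'%n,cv2.resize(c,None,fx=4.6,fy=4.6,interpolation=cv2.INTER_CUBIC))
"
```

```text
t 1.77 p [440.4 167.5 242. ] jaw -22.52 z [-0.0028  0.     -1.    ] F [-0.5   0.05 -0.04] T [ 0.02 -0.02  0.02] w 0.0853
```

View pics/a_side.png

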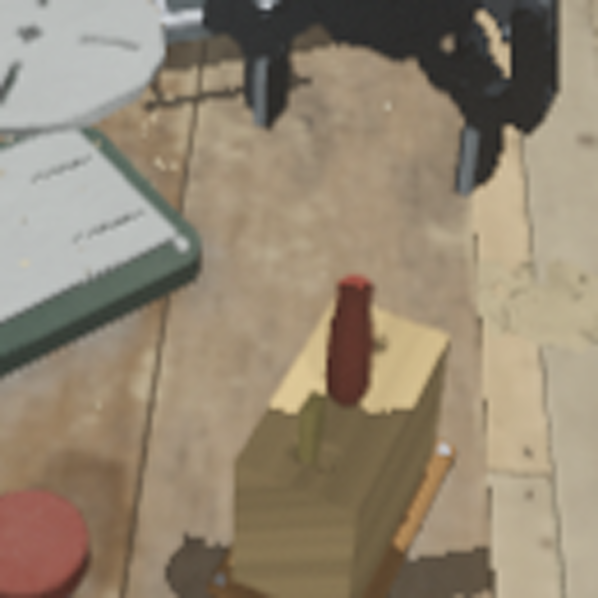

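View pics/a_top.png

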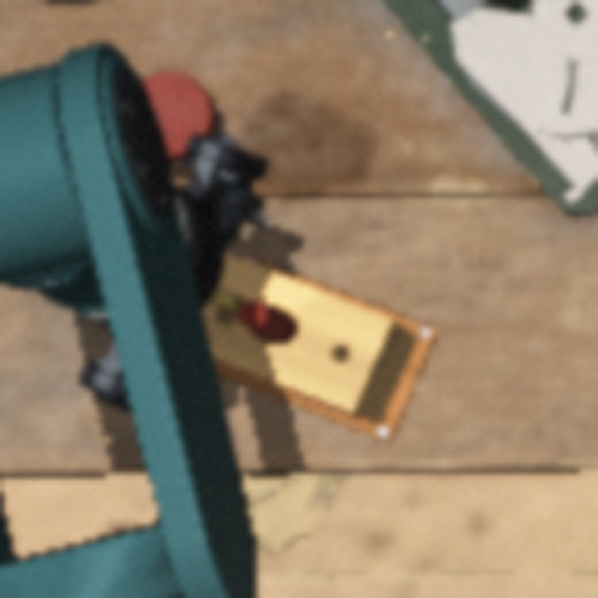

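```bash
python3 -c "
from h import *
print(ray('side',(279.3,212.6),.255),ray('top',(80+172/4.6,130+280/4.6),.30))
print(proj('top',[.4405,.168,.255]),proj('side',[.4405,.168,.255]))"
```

```text
[0.44129941 0.16796616 0.255     ] [0.440646   0.17664818 0.3       ]
[[126.16484719 193.57364149]] [[279.70692126 212.63680967]]
```

move_arm:
  moves:
    - [0,0,-40,0]
    - [0,0,-80,0]
    - [0,0,-110,0]
    - [0,0,-130,0]
    - [0,0,-130,0]
    - [0,0,-130,0]
    - [0,0,-130,0]

```text
clock: 2.45
ee_pos: [0.4418, 0.1665, 0.1145]
tool_rot: [0.832, 0.554, 0.001, -0.0]
force: [-0.2, -0.2, 0.6]
grip_width: 0.0855
```

```bash
python3 -c "
from h import *
o=st()
im=robot.camera('side');c=im[180:310,200:330]
cv2.imwrite('pics/b_side.png',cv2.resize(c,None,fx=4.6,fy=4.6,interpolation=cv2.INTER_CUBIC))
"
```

```text
t 2.45 p [441.8 166.5 114.5] jaw -22.7 z [ 0.0015  0.0012 -1.    ] F [-0.22 -0.23  0.58] T [-0.01 -0.05  0.01] w 0.0855
```

View pics/b_side.png

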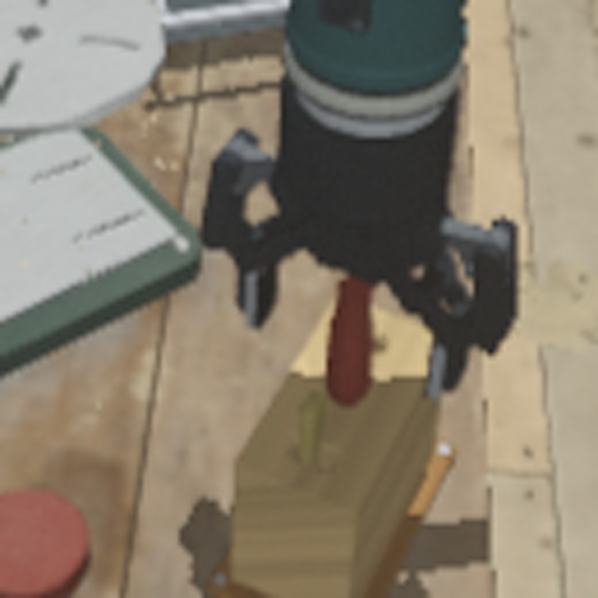

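move_arm:
  moves:
    - [0,0,0,0]
    - [0,0,0,0]
    - [0,0,0,0]
    - [0,0,0,0]
    - [0,0,0,0]
    - [0,0,0,0]
    - [0,0,0,0]
    - [0,0,0,0]
    - [0,0,0,0]
    - [0,0,0,0]
  grip: 255
  force: 60

```text
clock: 3.33
ee_pos: [0.4422, 0.1671, 0.1159]
tool_rot: [0.832, 0.554, 0.002, -0.0]
force: [-2.2, -0.7, 5.5]
grip_width: 0.0284
```

```bash
python3 -c "
from h import *
o=st()"
```

```text
t 3.33 p [442.2 167.1 115.9] jaw -22.66 z [ 0.0032  0.0022 -1.    ] F [-2.23 -0.73  5.55] T [ 0.07  0.44 -0.04] w 0.0284
```

move_arm:
  moves:
    - [0,0,0,0]
    - [0,0,0,0]
    - [0,0,0,0]
    - [0,0,0,0]

```text
clock: 3.67
ee_pos: [0.4421, 0.1671, 0.1159]
tool_rot: [0.832, 0.554, 0.002, -0.0]
force: [-1.9, 1.0, 3.2]
grip_width: 0.0285
```

```bash
python3 -c "
from h import *
o=st()
im=robot.camera('side');c=im[180:310,200:330]
cv2.imwrite('pics/c_side.png',cv2.resize(c,None,fx=4.6,fy=4.6,interpolation=cv2.INTER_CUBIC))
"
```

```text
t 3.67 p [442.1 167.1 115.9] jaw -22.66 z [ 0.003   0.0021 -1.    ] F [-1.94  0.96  3.25] T [0.01 0.23 0.07] w 0.0285
```

View pics/c_side.png

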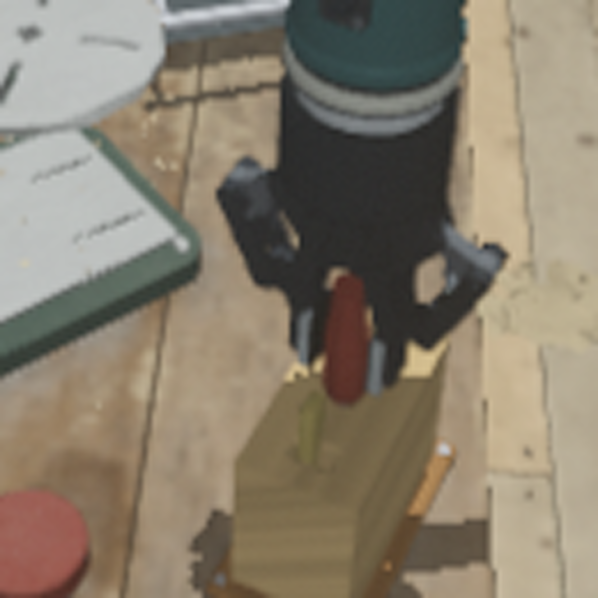

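move_arm:
  moves:
    - [-2,1,-1,0]
    - [-2,1,-1,0]
    - [-2,1,-1,0]
    - [-2,1,-1,0]

```text
clock: 4.05
ee_pos: [0.4417, 0.1676, 0.1159]
tool_rot: [0.832, 0.554, 0.003, 0.001]
force: [3.3, -3.8, 5.7]
grip_width: 0.028
```

```bash
python3 -c "
from h import *
o=st()"
```

```text
t 4.05 p [441.7 167.6 115.9] jaw -22.69 z [ 0.007   0.0013 -1.    ] F [ 3.26 -3.8   5.72] T [-0.63 -0.7  -0.02] w 0.028
```

move_arm:
  moves:
    - [0,0,10,0]
    - [0,0,20,0]
    - [0,0,20,0]
    - [0,0,20,0]
  force: 80

```text
clock: 4.38
ee_pos: [0.4413, 0.168, 0.1362]
tool_rot: [0.832, 0.554, 0.003, 0.001]
force: [-0.7, 0.5, -1.4]
grip_width: 0.0277
```

```bash
python3 -c "
from h import *
o=st()
im=robot.camera('side');c=im[170:300,200:330]
cv2.imwrite('pics/d_side.png',cv2.resize(c,None,fx=4.6,fy=4.6,interpolation=cv2.INTER_CUBIC))
"
```

```text
t 4.38 p [441.3 168.  136.2] jaw -22.67 z [ 0.0064  0.0023 -1.    ] F [-0.74  0.53 -1.41] T [-0.03 -0.04 -0.  ] w 0.0277
```

View pics/d_side.png

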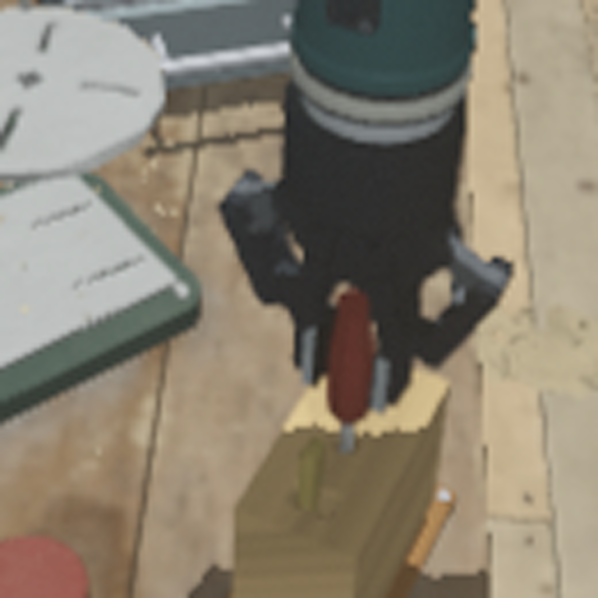

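move_arm:
  moves:
    - [0,0,40,0]
    - [0,0,80,0]
    - [0,0,115,0]
    - [0,0,115,0]
    - [0,0,115,0]

```text
clock: 4.85
ee_pos: [0.4418, 0.1684, 0.2529]
tool_rot: [0.832, 0.555, 0.005, 0.001]
force: [0.3, 0.4, -1.8]
grip_width: 0.0274
```

```bash
python3 -c "
from h import *
o=st()
im=robot.camera('side');c=im[160:290,200:330]
cv2.imwrite('pics/e_side.png',cv2.resize(c,None,fx=4.6,fy=4.6,interpolation=cv2.INTER_CUBIC))
im=robot.camera('top');c=im[130:260,80:210]
cv2.imwrite('pics/e_top.png',cv2.resize(c,None,fx=4.6,fy=4.6,interpolation=cv2.INTER_CUBIC))
"
```

```text
t 4.85 p [441.8 168.4 252.9] jaw -22.65 z [ 0.0096  0.0034 -0.9999] F [ 0.32  0.43 -1.83] T [-0.05  0.04  0.01] w 0.0274
```

View pics/e_side.png

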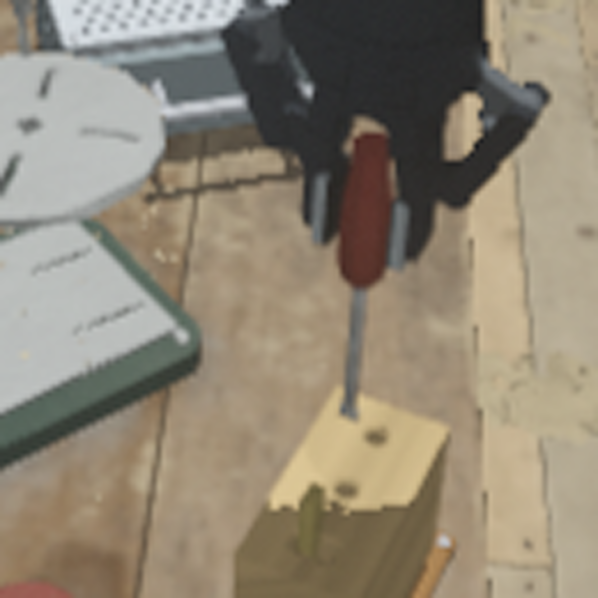

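View pics/e_top.png

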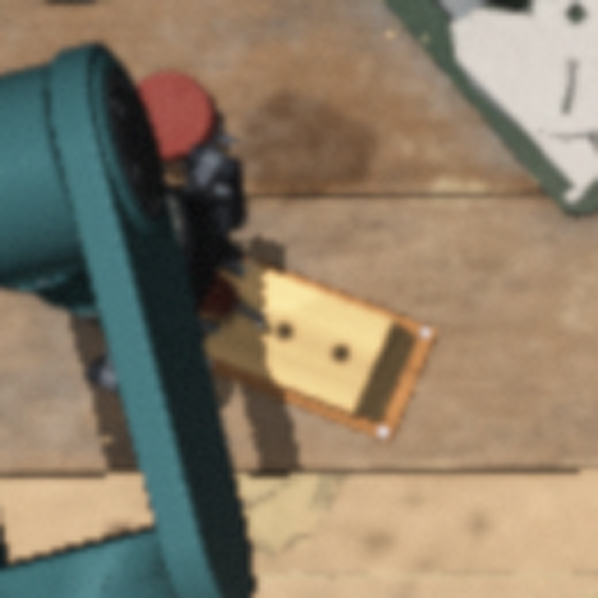

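```bash
cat >> h.py <<'E'
def tri(us,ut):
    r=least_squares(lambda P:np.concatenate([(proj('side',P)-us).ravel(),(proj('top',P)-ut).ravel()]),[.5,0,.1]);return r.x,r.fun
E
python3 -c "
from h import *
s=lambda u:crop(u,200,160,4.6)
t=lambda u:crop(u,80,130,4.6)
print(tri(s((348,413)),t((264,324))))
print('hole',tri(s((346,489)),t((285,330))),ray('side',s((346,489)),.098),ray('top',t((285,330)),.098))
for z in(.14,.145,.15): print(z,ray('side',s((348,413)),z),ray('top',t((264,324)),z))
"
```

```text
(array([0.44123282, 0.16729152, 0.14922006]), array([ 0.91963215,  0.21013732,  0.16326124, -1.20184682]))
hole (array([0.44109053, 0.16786977, 0.09732548]), array([ 0.04496817,  0.01019597,  0.00822498, -0.05884494])) [0.44121562 0.16843126 0.098     ] [0.44083353 0.16771993 0.098     ]
0.14 [0.44287959 0.15818273 0.14      ] [0.43913585 0.17001727 0.14      ]
0.145 [0.4430599  0.16289032 0.145     ] [0.43847105 0.1687208  0.145     ]
0.15 [0.4432402  0.16759792 0.15      ] [0.43780625 0.16742433 0.15      ]
```

move_arm:
  moves:
    - [-32,-270,0,0]
    - [-32,-270,0,0]
    - [-32,-270,0,0]
    - [-32,-270,0,0]
    - [-32,-270,0,0]
    - [-32,-270,0,0]
    - [-32,-270,0,0]
    - [127,-497,0,0]
    - [127,-497,0,0]
    - [127,-497,0,0]

```text
clock: 5.78
ee_pos: [0.4791, -0.2056, 0.2462]
tool_rot: [0.832, 0.554, 0.0, -0.002]
force: [1.1, 0.3, -0.5]
grip_width: 0.0278
```

```bash
python3 -c "
from h import *
o=st();print((np.array([569,-328.5,240])-o['ee_pos']*1000).round(1))
"
```

```text
t 5.78 p [ 479.1 -205.6  246.2] jaw -22.69 z [-0.0015  0.004  -1.    ] F [ 1.07  0.32 -0.52] T [ 0.05 -0.06 -0.04] w 0.0278
[  89.9 -122.9   -6.2]
```

move_arm:
  moves:
    - [90,-123,0,0]
    - [90,-123,0,0]
    - [90,-123,0,0]
    - [90,-123,0,0]
    - [90,-123,-10,0]
    - [90,-123,-25,0]
    - [90,-123,-25,0]
    - [90,-123,-25,0]
    - [90,-123,-25,0]

```text
clock: 6.53
ee_pos: [0.5686, -0.3278, 0.2206]
tool_rot: [0.832, 0.554, 0.0, -0.003]
force: [0.1, -0.4, -1.0]
grip_width: 0.0275
```

```bash
python3 -c "
from h import *
o=st()
im=robot.camera('side');c=im[90:190,185:315]
cv2.imwrite('pics/f_side.png',cv2.resize(c,None,fx=6,fy=6,interpolation=cv2.INTER_CUBIC))
im=robot.camera('top');c=im[110:210,250:380]
cv2.imwrite('pics/f_top.png',cv2.resize(c,None,fx=6,fy=6,interpolation=cv2.INTER_CUBIC))
"
```

```text
t 6.53 p [ 568.6 -327.8  220.6] jaw -22.66 z [-0.003   0.0052 -1.    ] F [ 0.12 -0.42 -1.  ] T [-0.   -0.   -0.03] w 0.0275
```

View pics/f_side.png

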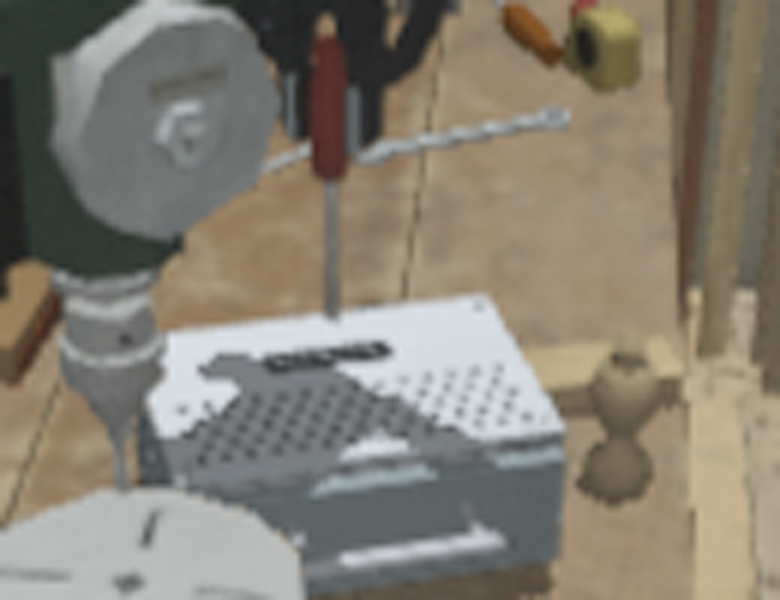

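View pics/f_top.png

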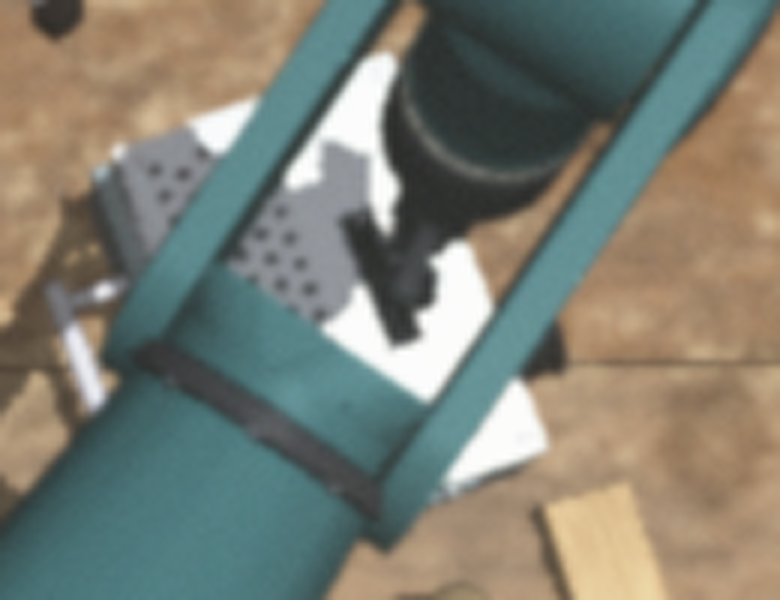

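```bash
python3 -c "
from h import *
s=lambda u:crop(u,185,90,6)
for z in(.112,.1157,.119): print(z,ray('side',s((333,318)),z))
print(ray('side',s((331,178)),.1157+.087))
print(ray('side',s((328,45)),.1157+.162))
"
```

```text
0.112 [ 0.56925014 -0.33733721  0.112     ]
0.1157 [ 0.56861745 -0.33103189  0.1157    ]
0.119 [ 0.56805316 -0.32540823  0.119     ]
[ 0.56912534 -0.32662289  0.2027    ]
[ 0.57022205 -0.32378004  0.2777    ]
```

move_arm:
  moves:
    - [-2,1,0,0]
    - [-2,1,-10,0]
    - [-2,1,-20,0]
    - [-2,1,-25,0]
    - [-2,1,-28,0]
    - [-2,1,-28,0]
    - [-2,1,-28,0]

```text
clock: 7.22
ee_pos: [0.5669, -0.3271, 0.1936]
tool_rot: [0.832, 0.554, 0.0, -0.002]
force: [0.2, -0.1, -2.2]
grip_width: 0.0276
```

```bash
python3 -c "
from h import *
o=st()
im=robot.camera('side');c=im[90:190,185:315]
cv2.imwrite('pics/g_side.png',cv2.resize(c,None,fx=6,fy=6,interpolation=cv2.INTER_CUBIC))
"
```

```text
t 7.22 p [ 566.9 -327.1  193.6] jaw -22.66 z [-0.0015  0.0038 -1.    ] F [ 0.17 -0.1  -2.15] T [-0.13 -0.03 -0.05] w 0.0276
```

View pics/g_side.png

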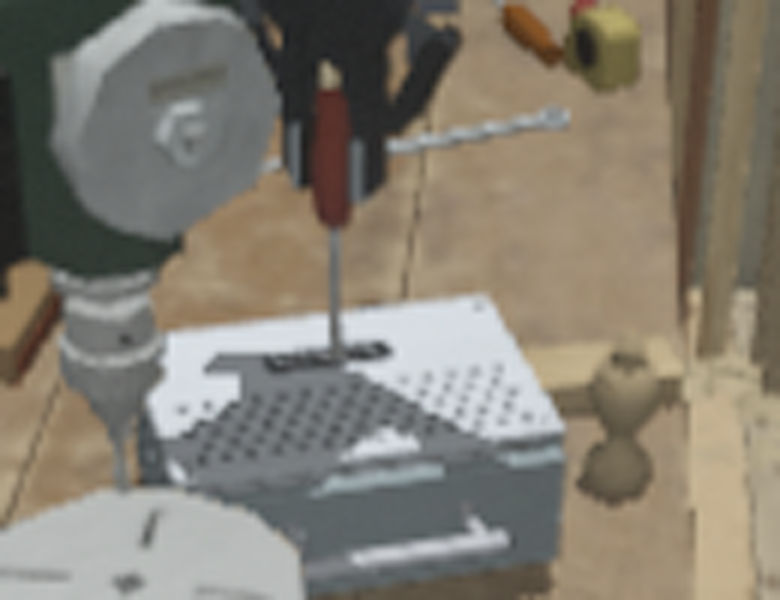

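move_arm:
  moves:
    - [0,0,-5,0]
    - [0,0,-10,0]
    - [0,0,-15,0]
    - [0,0,-15,0]

```text
clock: 7.6
ee_pos: [0.5667, -0.327, 0.1772]
tool_rot: [0.832, 0.554, 0.0, -0.003]
force: [-0.4, -1.0, -1.3]
grip_width: 0.0278
```

```bash
python3 -c "
from h import *
o=st()"
```

```text
t 7.6 p [ 566.7 -327.   177.2] jaw -22.67 z [-0.0026  0.0046 -1.    ] F [-0.43 -1.   -1.27] T [-0.17 -0.09 -0.02] w 0.0278
```

move_arm:
  moves:
    - [0,0,-8,0]
    - [0,0,-16,0]
    - [0,0,-22,0]
    - [0,0,-22,0]
    - [0,0,-22,0]

```text
clock: 8.02
ee_pos: [0.5662, -0.327, 0.1541]
tool_rot: [0.832, 0.554, -0.0, -0.003]
force: [0.7, -1.4, -1.5]
grip_width: 0.0272
```

```bash
python3 -c "
from h import *
o=st()"
```

```text
t 8.02 p [ 566.2 -327.   154.1] jaw -22.68 z [-0.0043  0.0052 -1.    ] F [ 0.65 -1.39 -1.51] T [-0.21 -0.03 -0.03] w 0.0272
```

move_arm:
  moves:
    - [0,-1,-2,0]
    - [0,-1,-4,0]
    - [0,-1,-6,0]
    - [0,-1,-6,0]

```text
clock: 8.35
ee_pos: [0.5665, -0.3281, 0.1502]
tool_rot: [0.832, 0.554, 0.0, -0.002]
force: [-1.5, 0.9, 3.6]
grip_width: 0.0277
```

```bash
python3 -c "
from h import *
o=st()"
```

```text
t 8.35 p [ 566.5 -328.1  150.2] jaw -22.67 z [-0.0025  0.0041 -1.    ] F [-1.49  0.92  3.63] T [0.11 0.35 0.02] w 0.0277
```

move_arm:
  moves:
    - [0,0,4,0]
    - [5,2,4,0]
    - [9,3,4,0]
    - [9,3,4,0]
    - [9,3,1,0]
    - [9,3,-2,0]
    - [9,3,-3,0]
    - [9,3,-3,0]

```text
clock: 9.02
ee_pos: [0.5759, -0.3255, 0.1501]
tool_rot: [0.832, 0.554, 0.001, -0.001]
force: [-2.0, 1.1, 8.7]
grip_width: 0.0275
```

```bash
python3 -c "
from h import *
o=st()"
```

```text
t 9.02 p [ 575.9 -325.5  150.1] jaw -22.67 z [-0.      0.0022 -1.    ] F [-2.04  1.12  8.71] T [ 0.33  0.42 -0.03] w 0.0275
```

Floor again (z stopped at 150.1). Next probe 9 mm further along +y.

move_arm:
  moves:
    - [0,0,4,0]
    - [5,2,4,0]
    - [9,3,4,0]
    - [9,3,4,0]
    - [9,3,1,0]
    - [9,3,-2,0]
    - [9,3,-3,0]
    - [9,3,-3,0]

```text
clock: 9.68
ee_pos: [0.5853, -0.3227, 0.1501]
tool_rot: [0.832, 0.554, 0.001, 0.0]
force: [-1.4, 1.7, 9.3]
grip_width: 0.0275
```

```bash
python3 -c "
from h import *
o=st()"
```

```text
t 9.68 p [ 585.3 -322.7  150.1] jaw -22.67 z [ 2.4e-03  5.0e-04 -1.0e+00] F [-1.38  1.75  9.35] T [ 0.35  0.56 -0.01] w 0.0275
```

move_arm:
  moves:
    - [0,0,4,0]
    - [-10,-3,4,0]
    - [-20,-6,4,0]
    - [-28,-9,4,0]
    - [-28,-9,4,0]
    - [-28,-9,4,0]
    - [-28,-9,1,0]
    - [-28,-9,-2,0]
    - [-28,-9,-3,0]
    - [-28,-9,-3,0]

```text
clock: 10.52
ee_pos: [0.5573, -0.3314, 0.1461]
tool_rot: [0.832, 0.554, 0.001, -0.0]
force: [-0.4, 0.8, -1.8]
grip_width: 0.0274
```

```bash
python3 -c "
from h import *
o=st()"
```

```text
t 10.52 p [ 557.3 -331.4  146.1] jaw -22.65 z [ 0.0012  0.0015 -1.    ] F [-0.37  0.76 -1.8 ] T [-0.02 -0.04  0.04] w 0.0274
```

move_arm:
  moves:
    - [0,0,-2,0]
    - [0,0,-4,0]
    - [0,0,-6,0]
    - [0,0,-7,0]
    - [0,0,-7,0]

```text
clock: 10.93
ee_pos: [0.5579, -0.3317, 0.1418]
tool_rot: [0.832, 0.555, 0.001, 0.001]
force: [-0.8, 0.9, 7.2]
grip_width: 0.0275
```

```bash
python3 -c "
from h import *
o=st()"
```

```text
t 10.93 p [ 557.9 -331.7  141.8] jaw -22.64 z [ 3.7e-03 -5.0e-04 -1.0e+00] F [-0.82  0.89  7.22] T [0.29 0.41 0.01] w 0.0275
```

move_arm:
  moves:
    - [0,0,-3,0]
    - [0,0,-5,0]
    - [0,0,-6,0]
    - [0,0,-7,0]
    - [0,0,-7,0]

```text
clock: 11.35
ee_pos: [0.558, -0.3318, 0.1371]
tool_rot: [0.832, 0.555, 0.002, 0.002]
force: [-1.5, 1.2, 6.6]
grip_width: 0.0277
```

```bash
python3 -c "
from h import *
o=st()
im=robot.camera('side');c=im[90:190,185:315]
cv2.imwrite('pics/k_side.png',cv2.resize(c,None,fx=6,fy=6,interpolation=cv2.INTER_CUBIC))
"
```

```text
t 11.35 p [ 558.  -331.8  137.1] jaw -22.63 z [ 0.005  -0.0019 -1.    ] F [-1.55  1.16  6.64] T [0.21 0.52 0.03] w 0.0277
```

View pics/k_side.png

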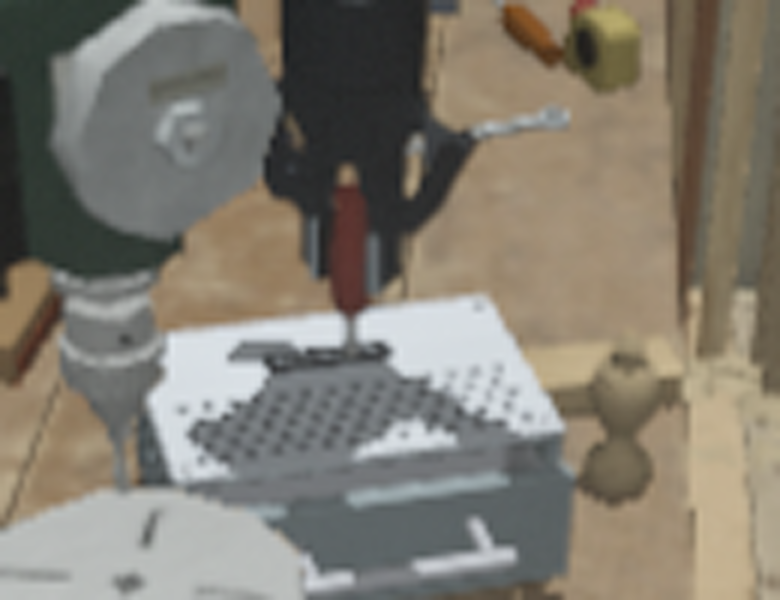

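move_arm:
  moves:
    - [0,0,5,0]
    - [0,0,20,0]
    - [0,0,50,0]
    - [0,0,85,0]
    - [0,0,113,0]
    - [0,0,113,0]
    - [0,0,113,0]

```text
clock: 11.98
ee_pos: [0.5591, -0.3324, 0.2533]
tool_rot: [0.832, 0.555, 0.003, 0.005]
force: [0.3, -0.7, -1.2]
grip_width: 0.0278
```

```bash
python3 -c "
from h import *
o=st()
im=robot.camera('side');c=im[80:180,185:315]
cv2.imwrite('pics/l_side.png',cv2.resize(c,None,fx=6,fy=6,interpolation=cv2.INTER_CUBIC))
"
```

```text
t 11.98 p [ 559.1 -332.4  253.3] jaw -22.61 z [ 0.01   -0.0054 -0.9999] F [ 0.31 -0.66 -1.18] T [ 0.06  0.01 -0.02] w 0.0278
```

View pics/l_side.png

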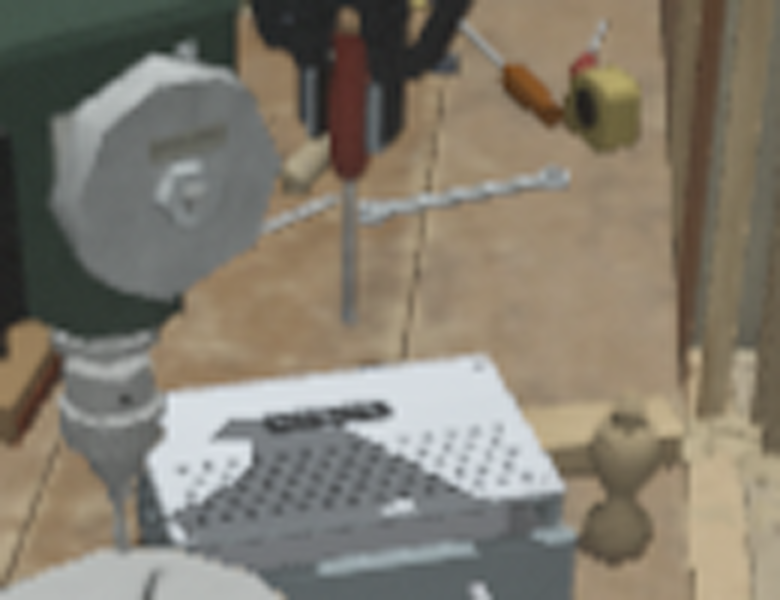

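move_arm:
  moves:
    - [-149,232,0,0]
    - [-149,232,0,0]
    - [-149,232,0,0]
    - [-149,232,0,0]
    - [-149,232,0,0]
    - [-149,232,0,0]
    - [-149,232,0,0]
    - [-118,501,0,0]
    - [-118,501,0,0]
    - [-118,501,0,0]

```text
clock: 12.87
ee_pos: [0.422, 0.0258, 0.2481]
tool_rot: [0.832, 0.554, 0.0, 0.002]
force: [2.0, -0.3, -1.3]
grip_width: 0.0275
```

```bash
python3 -c "
from h import *
o=st();print((np.array([441,169,250])-o['ee_pos']*1000).round(1))
"
```

```text
t 12.87 p [422.   25.8 248.1] jaw -22.71 z [ 0.0024 -0.0022 -1.    ] F [ 1.99 -0.27 -1.3 ] T [ 0.03 -0.08 -0.04] w 0.0275
[ 19.  143.2   1.9]
```

move_arm:
  moves:
    - [19,143,2,0]
    - [19,143,2,0]
    - [19,143,2,0]
    - [19,143,2,0]
    - [19,143,-15,0]
    - [19,143,-30,0]
    - [19,143,-30,0]
    - [19,143,-30,0]
    - [19,143,-30,0]

```text
clock: 13.62
ee_pos: [0.4407, 0.1686, 0.2174]
tool_rot: [0.833, 0.554, -0.0, 0.001]
force: [1.0, 0.1, -0.7]
grip_width: 0.0276
```

```bash
python3 -c "
from h import *
o=st()
im=robot.camera('side');c=im[180:280,210:320]
cv2.imwrite('pics/m_side.png',cv2.resize(c,None,fx=6,fy=6,interpolation=cv2.INTER_CUBIC))
im=robot.camera('top');c=im[160:240,90:190]
cv2.imwrite('pics/m_top.png',cv2.resize(c,None,fx=7,fy=7,interpolation=cv2.INTER_CUBIC))
"
```

```text
t 13.62 p [440.7 168.6 217.4] jaw -22.73 z [ 8.0e-04 -2.6e-03 -1.0e+00] F [ 0.98  0.11 -0.73] T [-0.04 -0.06  0.04] w 0.0276
```

View pics/m_side.png

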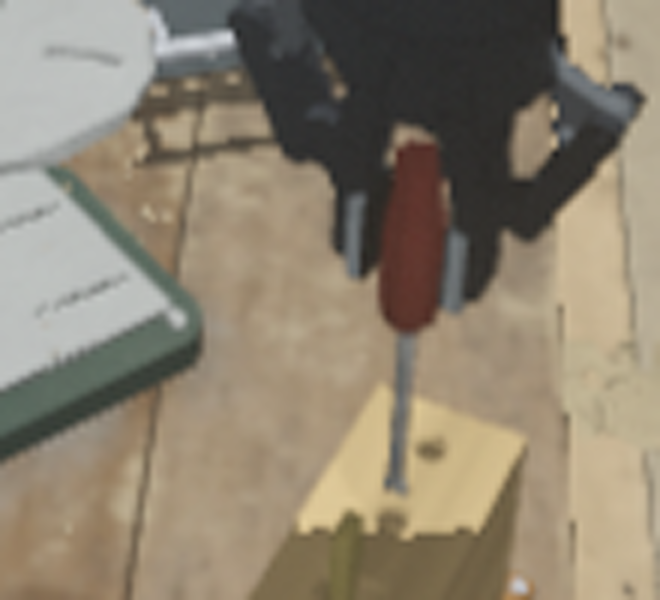

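View pics/m_top.png

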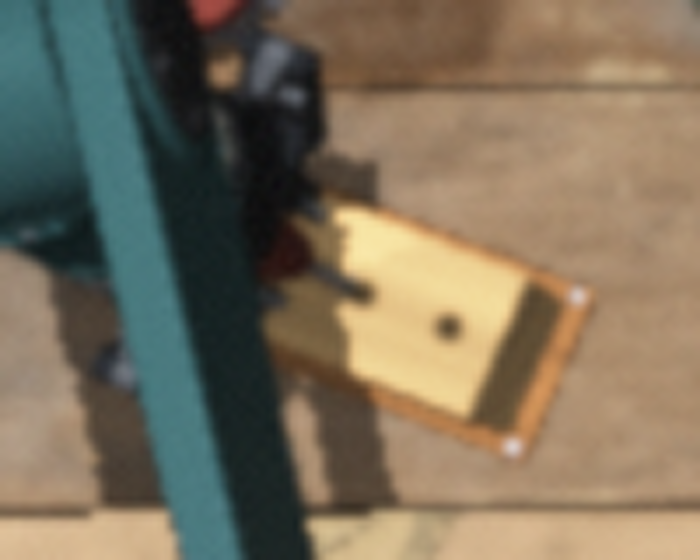

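```bash
python3 -c "
from h import *
s=lambda u:crop(u,210,180,6)
t=lambda u:crop(u,90,160,7)
for z in (.109,.1122,.115): print('tip',z,ray('side',s((395,490)),z),ray('top',t((355,291)),z))
print('hole',ray('side',s((391,519)),.098),ray('top',t((366,295)),.098))
print(tri(s((395,490)),t((355,291))))
print('proj hole',proj('side',[.441,.168,.098]),s((391,519)),proj('top',[.441,.168,.098]),t((366,295)))
"
```

```text
tip 0.109 [0.44062092 0.16448315 0.109     ] [0.44002541 0.16862969 0.109     ]
tip 0.1122 [0.44074222 0.16731232 0.1122    ] [0.43960817 0.16782393 0.1122    ]
tip 0.115 [0.44084836 0.16978784 0.115     ] [0.43924307 0.1671189  0.115     ]
hole [0.44137302 0.16893476 0.098     ] [0.43976991 0.16685079 0.098     ]
(array([0.4403119 , 0.16766952, 0.11250171]), array([ 0.19973239,  0.04533123,  0.03638252, -0.26122219]))
proj hole [[274.9275061 265.7698662]] [274.75       266.08333333] [[141.46916727 201.29096848]] [141.85714286 201.71428571]
```

move_arm:
  moves:
    - [0.5,0.5,-5,0]
    - [0.5,0.5,-10,0]
    - [0.5,0.5,-15,0]
    - [0.5,0.5,-18,0]
    - [0.5,0.5,-20,0]
    - [0.5,0.5,-20,0]

```text
clock: 14.22
ee_pos: [0.4415, 0.1689, 0.1979]
tool_rot: [0.833, 0.554, 0.0, 0.002]
force: [-0.4, 0.1, -2.1]
grip_width: 0.0276
```

```bash
python3 -c "
from h import *
o=st()"
```

```text
t 14.22 p [441.5 168.9 197.9] jaw -22.76 z [ 0.0021 -0.0023 -1.    ] F [-0.37  0.09 -2.15] T [ 0.01  0.02 -0.02] w 0.0276
```

move_arm:
  moves:
    - [0,0,-7,0]
    - [0,0,-14,0]
    - [0,0,-21,0]
    - [0,0,-28,0]
    - [0,0,-28,0]

```text
clock: 14.63
ee_pos: [0.4403, 0.1687, 0.1675]
tool_rot: [0.833, 0.554, -0.002, 0.001]
force: [-0.3, -0.0, -1.6]
grip_width: 0.0274
```

```bash
python3 -c "
from h import *
o=st()"
```

```text
t 14.63 p [440.3 168.7 167.5] jaw -22.75 z [-0.0019 -0.0032 -1.    ] F [-0.29 -0.03 -1.62] T [-0.03  0.02 -0.  ] w 0.0274
```

move_arm:
  moves:
    - [0.7,-0.3,-8,0]
    - [0.7,-0.3,-16,0]
    - [0.7,-0.3,-24,0]
    - [0.7,-0.3,-32,0]
    - [0.7,-0.3,-40,0]
    - [0.7,-0.3,-44,0]
    - [0.7,-0.3,-44,0]

```text
clock: 15.22
ee_pos: [0.4402, 0.1682, 0.1219]
tool_rot: [0.833, 0.554, -0.003, 0.0]
force: [-0.8, 1.3, -1.5]
grip_width: 0.0276
```

```bash
python3 -c "
from h import *
o=st()"
```

```text
t 15.22 p [440.2 168.2 121.9] jaw -22.75 z [-0.0046 -0.0039 -1.    ] F [-0.76  1.27 -1.54] T [ 0.01  0.04 -0.02] w 0.0276
```

move_arm:
  moves:
    - [0.5,0,-3,0]
    - [0.5,0,-5,0]
    - [0.5,0,-7,0]
    - [0.5,0,-8,0]
    - [0.5,0,-8,0]
    - [0.5,0,-8,0]

```text
clock: 15.72
ee_pos: [0.4409, 0.1683, 0.1163]
tool_rot: [0.833, 0.554, -0.002, 0.001]
force: [-5.4, -0.5, 7.6]
grip_width: 0.0273
```

```bash
python3 -c "
from h import *
o=st()"
```

```text
t 15.72 p [440.9 168.3 116.3] jaw -22.75 z [-0.0031 -0.0035 -1.    ] F [-5.45 -0.55  7.55] T [-0.26  0.8  -0.02] w 0.0273
```

move_arm:
  moves:
    - [0,0,0,0]
    - [0,0,0,0]
    - [0,0,0,0]
    - [0,0,0,0]
    - [0,0,0,0]
    - [0,0,0,0]
    - [0,0,0,0]
    - [0,0,0,0]
  grip: 0

```text
clock: 16.38
ee_pos: [0.4409, 0.1683, 0.1162]
tool_rot: [0.833, 0.554, -0.002, 0.001]
force: [0.1, 0.3, 0.7]
grip_width: 0.0856
```

move_arm:
  moves:
    - [0,0,20,0]
    - [0,0,50,0]
    - [0,0,90,0]
    - [0,0,130,0]
    - [0,0,130,0]
    - [0,0,130,0]

```text
clock: 16.88
ee_pos: [0.4425, 0.1687, 0.2498]
tool_rot: [0.833, 0.554, 0.001, 0.002]
force: [-0.1, 0.3, -1.2]
grip_width: 0.0854
```

```bash
python3 -c "
from h import *
o=st()
im=robot.camera('side');c=im[160:290,200:330]
cv2.imwrite('pics/n_side.png',cv2.resize(c,None,fx=4.6,fy=4.6,interpolation=cv2.INTER_CUBIC))
c=im[130:220,190:310]
cv2.imwrite('pics/n_box.png',cv2.resize(c,None,fx=6,fy=6,interpolation=cv2.INTER_CUBIC))
im=robot.camera('top');c=im[105:205,210:340]
cv2.imwrite('pics/n_top.png',cv2.resize(c,None,fx=6,fy=6,interpolation=cv2.INTER_CUBIC))
"
```

```text
t 16.88 p [442.5 168.7 249.8] jaw -22.75 z [ 0.0039 -0.0017 -1.    ] F [-0.14  0.29 -1.17] T [-0.   -0.    0.05] w 0.0854
```

View pics/n_side.png

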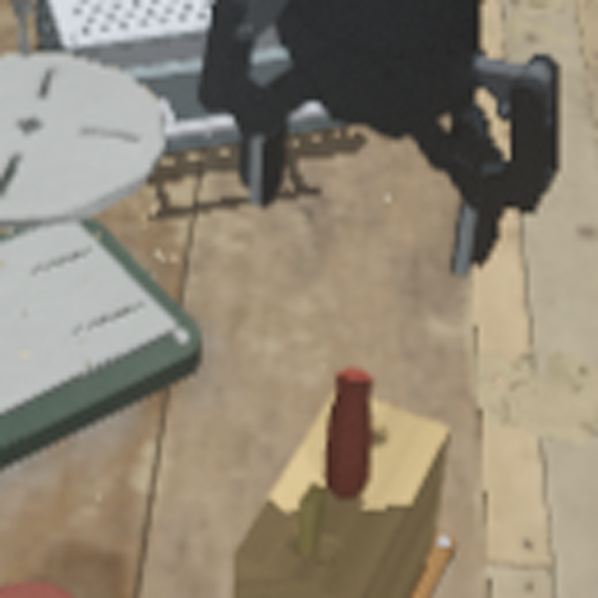

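View pics/n_box.png

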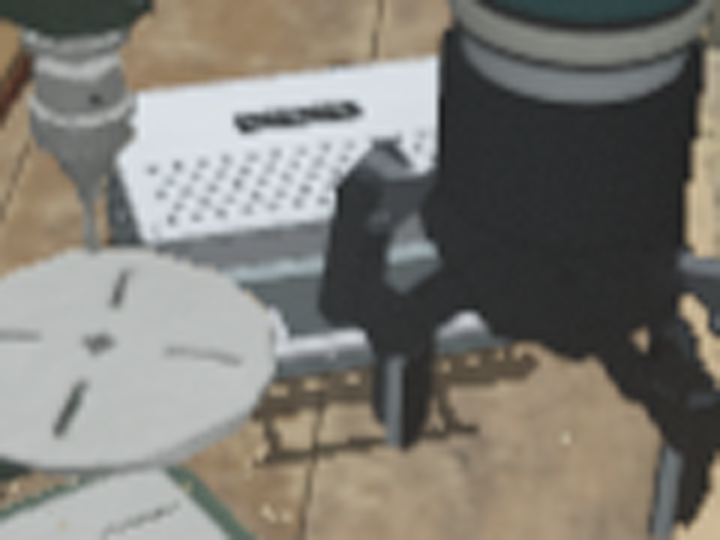

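View pics/n_top.png

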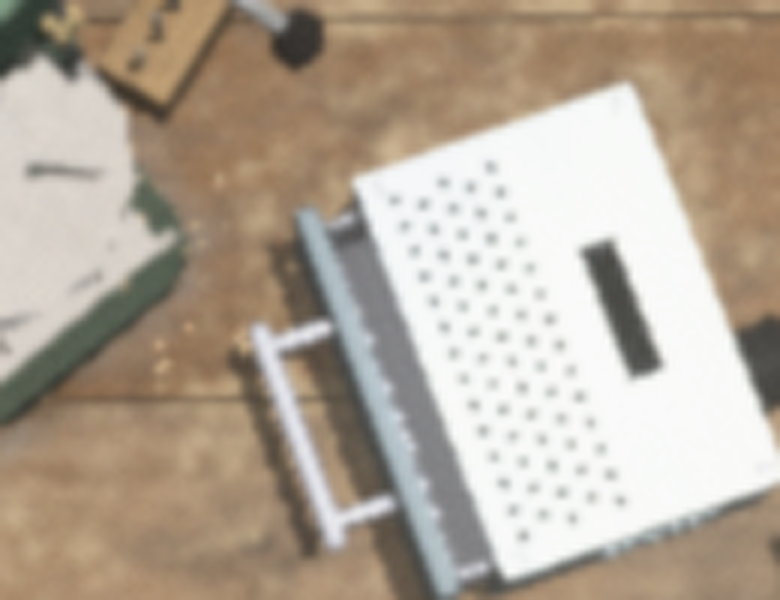

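```bash
python3 -c "
from h import *
t=lambda u:crop(u,210,105,6)
e=[ray('top',t(u),.063) for u in((258,332),(335,542))];print(e,np.mean(e,0))
P,_=tri(np.array([206.2,187.1]),crop((400,425),80,0,3.2));print('disk ctr',P,_)
print('disk edge',ray('side',(190+272/6,130+345/6),P[2]),ray('side',(190+100/6,130+468/6),P[2]))
print((np.array([.5603,-.2993])+(-.117-.02)*np.array([.3305,-.9438])))
"
```

```text
[array([ 0.56670396, -0.15096528,  0.063     ]), array([ 0.46089713, -0.18770209,  0.063     ])] [ 0.51380055 -0.16933369  0.063     ]
disk ctr [ 0.62399964 -0.01807733  0.16359259] [ 0.06083141  0.01786077 -0.00041411 -0.06927896]
disk edge [ 0.55011532 -0.02369828  0.16359259] [0.60893659 0.06264344 0.16359259]
[ 0.5150215 -0.1699994]
```

move_arm:
  moves:
    - [-12,-230,0,-48]
    - [-12,-230,0,-48]
    - [-12,-230,0,-48]
    - [-12,-230,0,-48]
    - [-12,-230,0,-48]
    - [-12,-230,0,-48]
    - [56,-341,-50,-48]
    - [56,-341,-80,-48]
    - [56,-341,-100,-48]
    - [56,-341,-100,-48]
  grip: 150

```text
clock: 17.82
ee_pos: [0.496, -0.1739, 0.1427]
tool_rot: [0.986, 0.167, -0.004, -0.001]
force: [-0.3, 0.3, -0.5]
grip_width: 0.0348
```

```bash
python3 -c "
from h import *
o=st();print((np.array([499,-171.7,150])-o['ee_pos']*1000).round(1))"
```

```text
t 17.82 p [ 496.  -173.9  142.7] jaw -70.81 z [-0.0077  0.0017 -1.    ] F [-0.31  0.32 -0.53] T [-0.04 -0.03  0.05] w 0.0348
[3.  2.2 7.3]
```

move_arm:
  moves:
    - [3,2,-10,0]
    - [3,2,-20,0]
    - [3,2,-20,0]
    - [3,2,-20,0]
  grip: 168

```text
clock: 18.15
ee_pos: [0.4983, -0.1708, 0.1222]
tool_rot: [0.986, 0.167, -0.004, -0.002]
force: [0.5, -0.2, 0.2]
grip_width: 0.0294
```

```bash
python3 -c "
from h import *
o=st()
im=robot.camera('side');c=im[100:220,200:330]
cv2.imwrite('pics/o_side.png',cv2.resize(c,None,fx=5,fy=5,interpolation=cv2.INTER_CUBIC))
im=robot.camera('top');c=im[105:205,210:340]
cv2.imwrite('pics/o_top.png',cv2.resize(c,None,fx=6,fy=6,interpolation=cv2.INTER_CUBIC))
"
```

```text
t 18.15 p [ 498.3 -170.8  122.2] jaw -70.75 z [-0.0093  0.0028 -1.    ] F [ 0.53 -0.21  0.22] T [-0.01 -0.02 -0.02] w 0.0294
```

View pics/o_side.png

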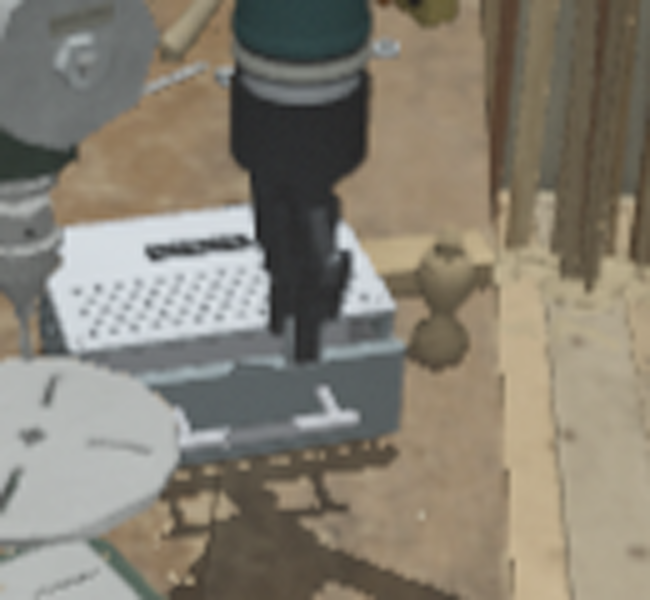

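View pics/o_top.png

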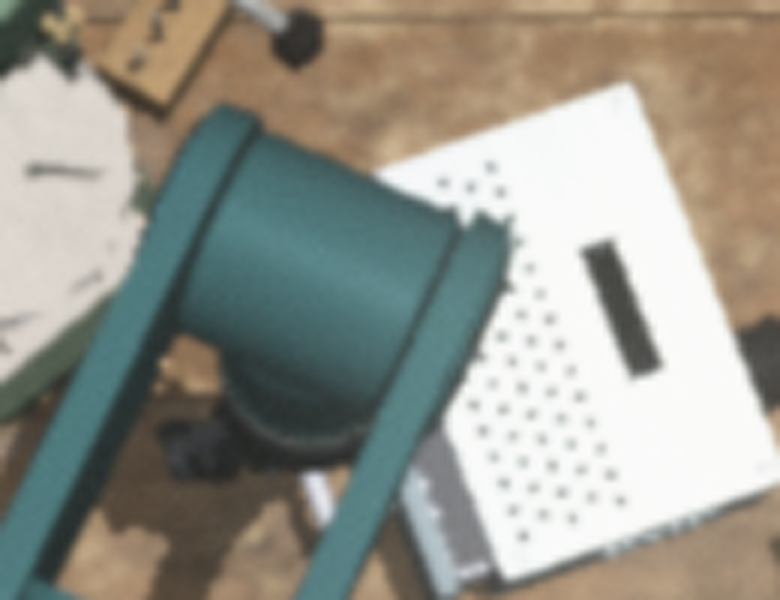

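move_arm:
  moves:
    - [0,0,-10,0]
    - [0,0,-20,0]
    - [0,0,-30,0]
    - [0,0,-40,0]
    - [0,0,-40,0]

```text
clock: 18.67
ee_pos: [0.4976, -0.1703, 0.0812]
tool_rot: [0.986, 0.167, -0.005, -0.002]
force: [-0.2, 0.3, -1.3]
grip_width: 0.0289
```

```bash
python3 -c "
from h import *
o=st()"
```

```text
t 18.67 p [ 497.6 -170.3   81.2] jaw -70.72 z [-0.0102  0.003  -0.9999] F [-0.23  0.3  -1.32] T [-0.    0.02  0.01] w 0.0289
```

move_arm:
  moves:
    - [0,-1,-8,0]
    - [0,-1,-16,0]
    - [0,-1,-24,0]
    - [0,-1,-30,0]
    - [0,-1,-30,0]

```text
clock: 19.08
ee_pos: [0.4965, -0.1709, 0.0491]
tool_rot: [0.986, 0.167, -0.006, -0.003]
force: [-0.1, 0.0, 0.2]
grip_width: 0.0292
```

```bash
python3 -c "
from h import *
o=st()
im=robot.camera('side');c=im[100:220,200:330]
cv2.imwrite('pics/p_side.png',cv2.resize(c,None,fx=5,fy=5,interpolation=cv2.INTER_CUBIC))"
```

```text
t 19.08 p [ 496.5 -170.9   49.1] jaw -70.74 z [-0.0134  0.0045 -0.9999] F [-0.14  0.05  0.2 ] T [ 0.02 -0.05 -0.04] w 0.0292
```

View pics/p_side.png

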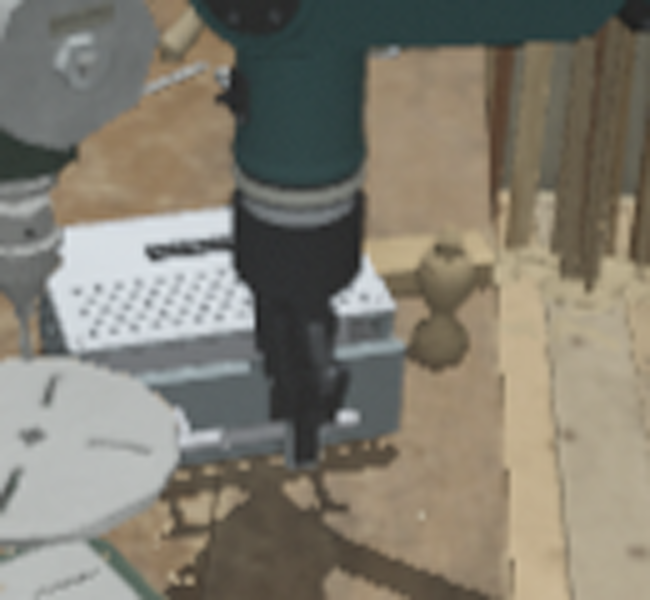

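Fingers straddle the bar without contact. Close gently.

move_arm:
  moves:
    - [0,0,0,0]
    - [0,0,0,0]
    - [0,0,0,0]
    - [0,0,0,0]
    - [0,0,0,0]
    - [0,0,0,0]
  grip: 255
  force: 30

```text
clock: 19.63
ee_pos: [0.4974, -0.1713, 0.0506]
tool_rot: [0.986, 0.167, -0.005, -0.003]
force: [0.9, -1.1, 1.5]
grip_width: 0.0097
```

```bash
python3 -c "
from h import *
o=st()"
```

```text
t 19.63 p [ 497.4 -171.3   50.6] jaw -70.73 z [-0.0109  0.0033 -0.9999] F [ 0.93 -1.14  1.5 ] T [-0.22 -0.09 -0.01] w 0.0097
```

move_arm:
  moves:
    - [-2,6,0,0]
    - [-4,12,0,0]
    - [-6,18,0,0]
    - [-8,24,0,0]
    - [-10,30,0,0]
    - [-12,35,0,0]
    - [-14,40,0,0]
    - [-14,40,0,0]
    - [-14,40,0,0]

```text
clock: 20.38
ee_pos: [0.4828, -0.1297, 0.0506]
tool_rot: [0.986, 0.168, -0.006, -0.004]
force: [-2.3, 1.7, 1.4]
grip_width: 0.0095
```

```bash
python3 -c "
from h import *
o=st()
im=robot.camera('side');c=im[100:220,200:330]
cv2.imwrite('pics/q_side.png',cv2.resize(c,None,fx=5,fy=5,interpolation=cv2.INTER_CUBIC))"
```

```text
t 20.38 p [ 482.8 -129.7   50.6] jaw -70.69 z [-0.0122  0.006  -0.9999] F [-2.26  1.66  1.39] T [0.19 0.3  0.01] w 0.0095
```

View pics/q_side.png

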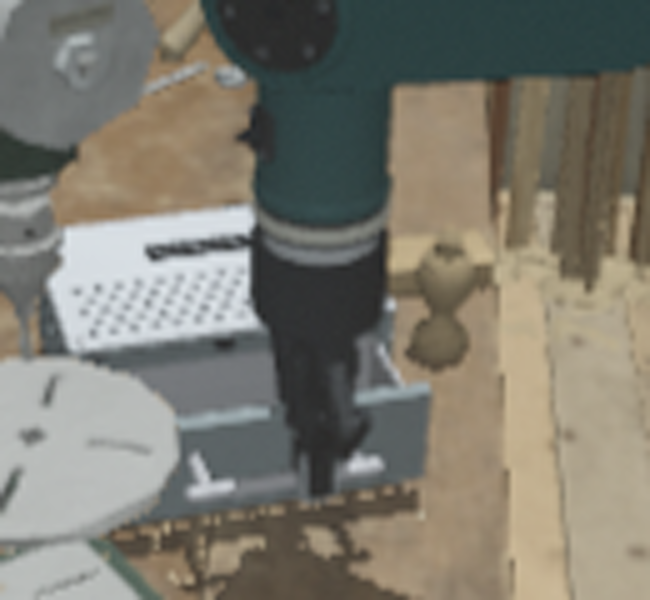

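move_arm:
  moves:
    - [0,0,0,0]
    - [0,0,0,0]
    - [0,0,0,0]
    - [0,0,0,0]
    - [0,0,0,0]
  grip: 168

```text
clock: 20.85
ee_pos: [0.483, -0.1301, 0.0505]
tool_rot: [0.986, 0.168, -0.005, -0.004]
force: [-0.3, 0.1, -0.8]
grip_width: 0.029
```

```bash
python3 -c "
from h import *
o=st()"
```

```text
t 20.85 p [ 483.  -130.1   50.5] jaw -70.72 z [-0.0121  0.0058 -0.9999] F [-0.3   0.08 -0.83] T [-0.05  0.01  0.01] w 0.029
```

move_arm:
  moves:
    - [0,0,15,0]
    - [0,0,40,0]
    - [0,0,75,0]
    - [0,0,110,0]
    - [0,0,150,0]
    - [-80,0,180,0]
    - [-150,0,200,0]
    - [-150,0,200,0]
    - [-150,0,200,0]
    - [-150,0,200,0]

```text
clock: 21.68
ee_pos: [0.3302, -0.1304, 0.254]
tool_rot: [0.986, 0.166, -0.004, -0.001]
force: [0.9, -0.1, -0.3]
grip_width: 0.029
```

```bash
python3 -c "
from h import *
o=st()
im=robot.camera('side');cv2.imwrite('pics/r_side.png',im)
im=robot.camera('top');c=im[105:235,90:360]
cv2.imwrite('pics/r_top.png',cv2.resize(c,None,fx=2.9,fy=2.9,interpolation=cv2.INTER_CUBIC))"
```

```text
t 21.68 p [ 330.2 -130.4  254. ] jaw -70.86 z [-0.0075  0.0017 -1.    ] F [ 0.92 -0.13 -0.33] T [-0.01  0.03 -0.03] w 0.029
```

View pics/r_side.png

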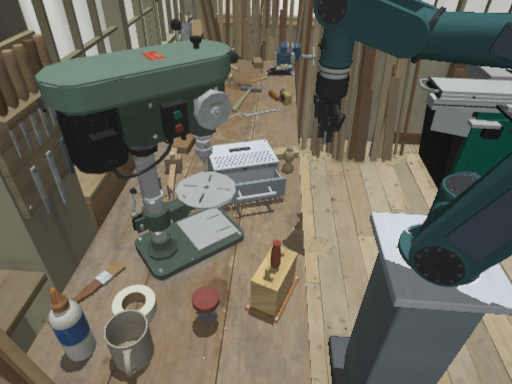

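View pics/r_top.png

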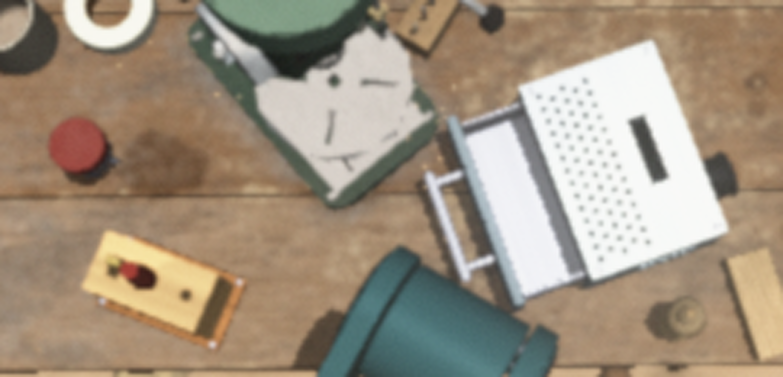

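```bash
python3 -c "
from h import *
t=lambda u:crop(u,90,105,2.9)
e=[ray('top',t(u),.063)[:2] for u in((432,178),(466,275))];m=np.mean(e,0);print(m,'open',-(m-np.array([.5603,-.2993]))@np.array([.3305,-.9438])-.117)
a=cv2.imread('pics/side0.png');b=cv2.imread('pics/r_side.png')
v=np.hstack([x[230:325,235:310] for x in(a,b)]);cv2.imwrite('pics/v.png',cv2.resize(v,None,fx=5,fy=5,interpolation=cv2.INTER_CUBIC))
d=np.abs(a.astype(int)-b).sum(2)[235:275,262:292];print(d.max(),d.mean())
"
```

```text
[ 0.49807948 -0.12626574] open 0.06687361132554477
217 40.58166666666666
```

View pics/v.png

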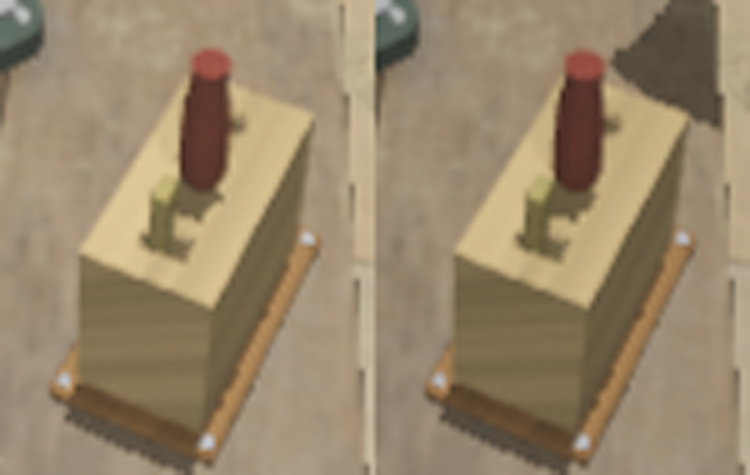

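Before and after match: the screwdriver stands in its hole just as it did at the start, and the drawer is about 65 mm open. Handing in.

```bash
python3 -c "
from workcell import robot
print(robot.hand_in())"
```

```text
the job is handed in; nothing more can be done
None
```

I finished the job and handed it in at about 22 s on the robot's clock. No verdict was reported, so the results below come from my own checks.

- **Catch:** I put the blade down the slot and felt floor at about −5, +5 and +15 mm from the slot's middle. The gap was at about −15 mm. I pressed the pad there, and the side camera showed the drawer had sprung out. The highest wrist-force reading while the blade was in the box was about 10 N, against the 30 N limit.
- **Screwdriver:** It went back into the middle hole until the handle rested on the block. The gripper height when it seated (116.3 mm) matched the height at pick-up (115.9 mm). The last side picture looks the same as the first one.
- **Drawer:** I pulled it by the handle, then let go. The last top picture puts it about 67 mm open, and the needed distance is 50 mm.
- **Surroundings:** The jar, finial and offcut look unmoved in the final pictures. I checked them by eye only. The arm stands clear of everything.

Two readings disagreed, neither of which affected the work:

- **Grip width:** The gripper read about 28 mm on the 22–24 mm handle.
- **Tip position:** With the screwdriver lifted, the two cameras differed by about 5 mm in x on the tip, which was hard to see from above.

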